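Press a mallet head together on its dowels

ROBOT

A 6-joint arm with a two-finger parallel gripper is mounted at the origin on the work surface. World frame = base frame: x ahead of the robot, y to its left, z up, the work surface at z = 0. Lengths are in m, angles in rad, forces in N, time in s.
With the tool pointing down it reaches from about 0.3 to 0.875 m from the base axis. Payload 6.4 kg.
Tool frame: the origin (TCP) lies at the very end of the fingers, on their centre line; the grasp point (between the pads) lies 19 mm behind it; x points along the fingers, y is the direction in which the jaws open and shut, and the axes are right-handed (so a half turn about x gives the same grasp; the last joint's range is limited). The gripper opens to 85 mm and grips with 20 to 120 N. Pads are 22 mm wide; open, the fingers measure 114 mm over their backs; the gripper's body (76 mm by 85 mm) begins 54 mm behind the grasp point. The pads swing forward as they close: fully open they stand 13 mm farther back than shut.
Start: joints at [-1.439, 0.181, 1.607, -0, 1.354, -0.206], TCP at [0.191, -0.543, 0.231] pointing down, gripper open.
Joint ranges: [-2.99, 2.99], [-0.89, 2.07], [0.3, 2.58], [-1.14, 4.28], [0, 2.63], [-3.12, 3.12]. Speed limits (rad/s): [2.57, 2.57, 3.01, 3.14, 3.14, 3.14].

INTERFACE

Orientations are given as a unit quaternion [w, x, y, z].
In Python, from bench import status, optics, hand_in gives the robot as it stands. The module is installed in compiled form; this text tells all that it offers.
- The arm moves only by the shell command python3 -m jog 'ROWS'. ROWS is JSON, one flat list of numbers, 5 for each row, row after row: the shift along the tool's x, y, z in mm, then the turn about the tool's x in degrees, then the opening in per cent of the stroke, from 0 (shut) to 100 (fully open). In form: [tx, ty, tz, yaw, gripper, tx, ty, tz, yaw, gripper, ...]. A call has exactly 5 rows; each row is the pose to reach, as a shift and turn from the pose commanded when the call began, along the tool's axes at that moment; what a row does not reach only later rows make up. A row lasts 1/10 s, in which the tool goes at most 50 mm and 8.59 degrees, less where a joint would pass 70% of its speed; a pose out of reach is approached as far as the arm can. A call with a gripper value outside its range is refused whole. The fingers move at their own pace and stop on an object; the grip force is fixed at half the most. Time passes only in rows, so rows that repeat a pose let the fingers close, or fill a call up. It gives the time, the measured TCP pose, the force and the opening at its end, in the units of the state.
- status.get_obs(): the state, without advancing time (a new reading comes with each control period).
- optics.camera(name): name is "scene" or "top" or "wrist"; returns the picture (480x640x3 uint8, red, green, blue); there is no depth.
- optics.get_calibration(name): a dict with "vertical_fov" (degrees; the focal length in pixels is half the picture's height over the tangent of half this angle, whatever the lens; pixels are square), "cx", "cy" (the principal point, pixels), "k1" (the pictures are not rectified: a ray, as slopes to the right and down, at radius r is drawn at 1 + k1 r^2 times it, then the intrinsics apply), "extrinsics" (4x4, takes a point from camera to world coordinates). Camera axes: x right, y up, looking along -z (the intrinsics and any distortion apply to the point x, -y, -z); pixel columns grow to the right and rows downward; lengths in m; the calibration is good to about 2 mm. A picture is of the moment at which its call begins: read the wrist's pose just before it. get_calibration takes no time and is no camera call; for the wrist camera it gives the pose at the moment of the call.
- hand_in(): hands the job in, once; it reports no verdict.
The state is a dict: "time_s": time; "q": joint angles; "dq": joint speeds; "joint_efforts": joint torques, N m; "eef_pos": TCP position; "eef_rot": TCP orientation; "wrist_force": force on the tool from outside, world axes, zero at the start; "torque": the same for the moment, N m; "opening": opening from 0.0 (shut) to 1.0 (fully open).
Only numpy, scipy, OpenCV 4.12 (cv2) and the standard library are available. Lean on these libraries where they do the work, as an engineer would, in place of code of your own. Each camera call takes 0.05 s, during which the arm holds its last target. There are 200 camera calls.

TASK

The lower half of a wooden mallet head lies in the glue-up jig. First take the aluminium locating pin from its rack and put it through the pin hole of the lower half, fully home in the jig's hole beneath; then set the upper half on the fixed dowel and the pin, taped end over taped end, until the halves meet flush, and finish while still pressing it down firmly (about 10 to 20 N) with the gripper: do not let go or back off. Leave the cup, the glue bottle and the mallet handle where they are.

Things in the scene. Friction and masses are not known exactly. Their poses are not given: they have to be found in the camera images.
- jig: Fixed glue-up jig: pale wooden board 110 (x) x 170 (y) x 24 mm high with dark stops, 12 mm higher than the board, round the lower half. Origin at the centre of its underside, on the table; z up, y along the mallet head, x across it.
- jig_hole (a point): Mouth (board's top, 24 mm above the table) of the jig's blind upright pin hole, 15 mm wide, 16 mm deep, hidden under the lower half's pin hole.
- lower_mid (a point): Centre of the lower half of the mallet head: brown wood block 52 (x) x 130 (y) x 36 mm high, loose, about 0.2 kg, lying in the jig with 1 mm play each way, its top 60 mm above the table. A groove for the handle, 30 mm wide and 12 mm deep, crosses the middle of its top. Blue tape marks its -y end. Same axes as the jig.
- lower_dowel (a point): Centre of the top end of the pale wooden dowel fixed in the lower half at its taped end, 40 mm from the block's centre: 16 mm thick, standing 32 mm out of the block's top, the last 4 mm tapered.
- lower_hole (a point): Mouth, on the lower half's top face, of the round upright pin hole that goes right through it 40 mm from its centre at the untaped end: 13.5 mm wide, with a 2 mm chamfer. The jig's hole is directly below.
- upper_mid (a point): Centre of the upper half: loose brown wood block 52 (x) x 130 (y) x 36 mm high, 0.14 to 0.28 kg, starting flat on the table the right way up. Its long sides, 52 mm apart, are flat for a grasp across x; below, a handle groove 30 mm wide, 12 mm high crosses its middle underside. Blue tape marks its -y end. Its y axis must end along the lower half's y axis; seated flush its centre is 36 mm above the lower half's centre.
- upper_round (a point): Centre, on the underside of the upper half, of its round through hole (17.5 mm wide, for the 16 mm dowel), 40 mm from the centre at the taped end; 2 mm chamfer.
- upper_slot (a point): Centre, on the underside of the upper half, of its through slot for the pin: 15 mm wide across x, 22 mm long along y, 40 mm from the centre at the untaped end.
- pin_mid (a point): Centre of the loose aluminium locating pin, 12 mm thick, 84 mm long, 26 g, both ends alike with a 4 mm taper; its z axis is its length. It starts upright in the middle hole of the rack, 58 mm of it above the rack. It slides freely in its holes and falls by its own weight. Fully home in the jig, it stands 32 mm out of the lower half's top and its centre is 50 mm above the table.
- rack_hole (a point): Mouth of the middle hole of the fixed dark wooden pin rack, a block 55 x 85 x 34 mm high with three holes 13.5 mm wide, 26 mm deep; 34 mm above the table.
- cup: Bystander: paper coffee cup with a white lid, 81 mm wide, 111 mm high; origin at the centre of its underside.
- glue: Bystander: yellow glue bottle, 56 mm wide, 150 mm high; origin at the centre of its underside.
- handle_mid (a point): Bystander: centre of the pale mallet handle lying on the table, 260 (x) x 28 x 22 mm.
Not all that is in view belongs to the job. Leave any purple or red look-alike of the part that bears upper_mid alone.

How it is judged:
On the way:
1. the pin stands through the lower half, fully home in the jig, before the upper half is brought over it (horizontal distance between pin_mid and lower_hole below 0.004 m and horizontal distance between pin_mid and jig_hole below 0.005 m and z of pin_mid in the frame of jig below 0.054 m and angle between the z axis of pin_mid and the z axis of jig, either way round below 0.09 rad and horizontal distance between lower_mid and jig below 0.005 m and z of lower_mid in the frame of jig below 0.045 m and horizontal distance between upper_mid and lower_mid above 0.1 m), for 0.2 s.
At the end, for the whole second after the job is handed in: Pin home in the jig (within 4 mm of full depth and of both holes, upright); lower half in the jig; upper half flush on it (gap under 2 mm, 4 mm sideways, 0.04 rad), taped ends together, still, and pressed by the robot: over 6 N between the halves, over 4 N from the robot (horizontal distance between pin_mid and lower_hole below 0.004 m and horizontal distance between pin_mid and jig_hole below 0.005 m and z of pin_mid in the frame of jig below 0.054 m and angle between the z axis of pin_mid and the z axis of jig, either way round below 0.09 rad and horizontal distance between lower_mid and jig below 0.005 m and z of lower_mid in the frame of jig below 0.045 m and horizontal distance between upper_mid and lower_mid below 0.004 m and horizontal distance between upper_round and lower_dowel below 0.004 m and z of upper_mid in the frame of lower_mid between 0.033 and 0.038 m and angle between the z axis of upper_mid and the z axis of lower_mid, either way round below 0.04 rad and contact force between upper and lower above 6 N and contact force between any of the fingers, the arm and upper above 4 N and linear speed of upper below 0.02 m/s); the arm keeps its last pose, push and grip.
It fails at once if the cup moved more than 30 mm (distance of cup from where it was at the start of the episode above 0.03 m).
It fails at once if the glue bottle moved more than 30 mm (distance of glue from where it was at the start of the episode above 0.03 m).
It fails at once if the mallet handle moved more than 30 mm (distance of handle_mid from where it was at the start of the episode above 0.03 m).
It also fails if it takes over 64 s, if anything falls off the work surface, if the arm or the gripper's body presses on something with over 40 N, if the wrist force passes 120 N, or if a joint passes its speed limit or range.

## Working session

There is one attempt and no reset: what is moved stays moved. The work goes in short steps, Python scripts to look and compute and a shell command to move; the robot and the scene stay as the last step left them, time stands still between calls to the robot, and variables do not carry over. Pictures are saved under pics/ and viewed, on a budget of 10 in all, crops included, one or two more only if the job needs it, and the job is handed in when it is done.

```bash
mkdir -p pics
cat > h.py <<'E'
import numpy as np, cv2
from bench import status, optics
def ray(cal,u,v):
    f=240/np.tan(np.radians(cal["vertical_fov"])/2)
    d=np.array([(u-cal["cx"])/f,(v-cal["cy"])/f]); s=d.copy()
    for _ in range(30): s=d/(1+cal["k1"]*(s@s))
    E=np.array(cal["extrinsics"]); return E[:3,3],E[:3,:3]@np.array([s[0],-s[1],-1])
def onz(cal,u,v,z):
    o,d=ray(cal,u,v); return o+d*(z-o[2])/d[2]
def proj(cal,p):
    f=240/np.tan(np.radians(cal["vertical_fov"])/2)
    E=np.array(cal["extrinsics"]); c=E[:3,:3].T@(np.array(p)-E[:3,3])
    s=np.array([c[0],-c[1]])/-c[2]; s=s*(1+cal["k1"]*(s@s)); return s*f+[cal["cx"],cal["cy"]]
def snap(n,name):
    c=optics.get_calibration(n); im=optics.camera(n); cv2.imwrite(f"pics/{name}.png",im[:,:,::-1]); return c,im
E
python3 - <<'E'
from h import *
for n in ("top","scene","wrist"):
    c,im=snap(n,n+"0"); print(n,c)
print(status.get_obs())
E
```

```text
top {'vertical_fov': 43.74745711831257, 'cx': 311.7861833206576, 'cy': 232.99767845914047, 'k1': -0.17644873696533805, 'extrinsics': array([[ 2.37020681e-02,  9.89703874e-01, -1.41154006e-01,
         2.69165390e-01],
       [-9.99718678e-01,  2.33402066e-02, -4.21884791e-03,
         3.66417114e-02],
       [-8.80846450e-04,  1.41214292e-01,  9.89978660e-01,
         1.63412239e+00],
       [ 0.00000000e+00,  0.00000000e+00,  0.00000000e+00,
         1.00000000e+00]])}
scene {'vertical_fov': 57.963353685900074, 'cx': 314.50121875122545, 'cy': 238.8209571575447, 'k1': 0.030593283144076087, 'extrinsics': array([[ 0.32075613, -0.75166773,  0.57629084,  1.00678029],
       [ 0.94715144,  0.25739754, -0.19144362, -0.152001  ],
       [-0.00443386,  0.60724141,  0.79450501,  0.84059364],
       [ 0.        ,  0.        ,  0.        ,  1.        ]])}
wrist {'vertical_fov': 63.424974620675385, 'cx': 318.89871701721046, 'cy': 241.93111585307037, 'k1': -0.08453231401596242, 'extrinsics': array([[ 3.31135681e-01,  9.06780294e-01,  2.60957197e-01,
         2.57264465e-01],
       [-9.43582715e-
[... 193 characters left out ...]
.00000000e+00,
         1.00000000e+00]])}
{'time_s': 0.15, 'q': array([-1.43930990e+00,  1.81371094e-01,  1.60773309e+00,  2.96865569e-05,
        1.35386359e+00, -2.06292010e-01]), 'dq': array([ 0.00176263, -0.00185587, -0.00381772,  0.00080253, -0.00104154,
       -0.00123883]), 'joint_efforts': array([ 1.41169607e-03, -4.45261073e+01, -3.51694286e+01, -2.68622234e-04,
        5.77706262e-03, -8.34997735e-06]), 'eef_pos': array([ 0.19052404, -0.54207428,  0.2306126 ]), 'eef_rot': array([ 0.11836808,  0.69707476,  0.11933899, -0.69701792]), 'wrist_force': array([ 0.47772022, -0.34454643,  0.46979816]), 'torque': array([-0.01340633, -0.00108211,  0.01449633]), 'opening': 1.0017208219622185}
```

View pics/top0.png

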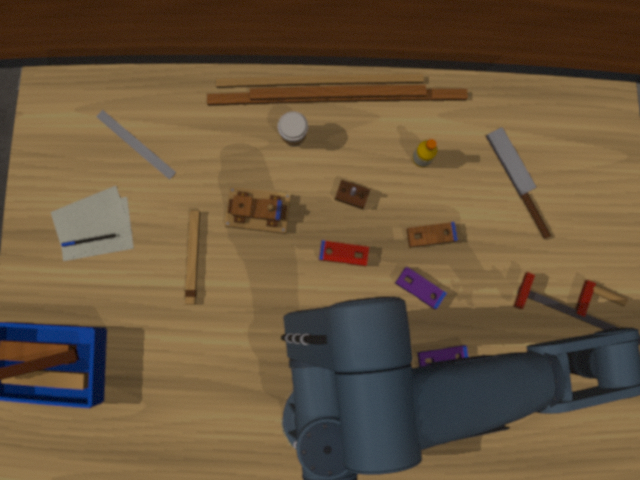

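View pics/scene0.png

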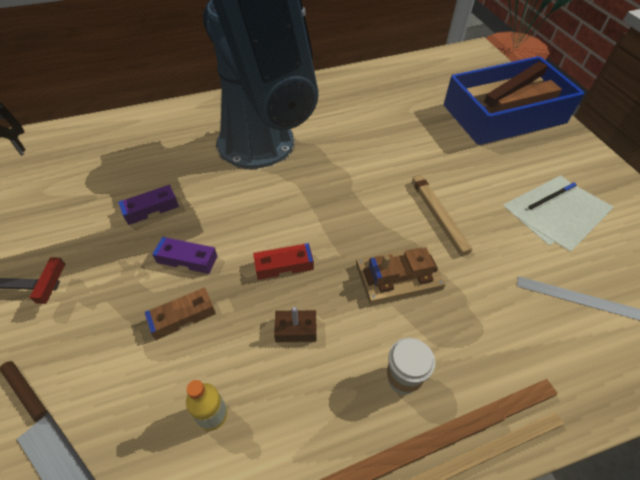

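The top view shows the jig at about (258,212), the rack with pin at (352,193), the real upper half at (432,235) with its tape to the right (-y), the cup at (292,127) and the glue at (425,152). The scene view agrees. Next I get rough positions.

Run:
```python
from h import *
c=optics.get_calibration("top"); s=optics.get_calibration("scene")
for n,u,v,z in [("rack",352,193,.034),("lower",258,209,.06),("tapeL",279,209,.06),("upper",432,235,.036),("tapeU",455,232,.036),("farU",409,238,.036),("cup",292,127,.11),("glue",426,148,.15),("handle a",194,211,.02),("handle b",191,300,.02)]:
    print(n,onz(c,u,v,z).round(3))
for n,u,v,z in [("rack",296,322,.034),("pintop",295,310,.092),("upper",180,310,.036),("dowel",383,258,.092)]: print(n,onz(s,u,v,z).round(3))
o=status.get_obs()
from scipy.spatial.transform import Rotation as R
q=o["eef_rot"]; r=R.from_quat([*q[1:],q[0]]).as_matrix(); print(r.round(3))
p=o["eef_pos"]; E=np.array(optics.get_calibration("wrist")["extrinsics"]); print((r.T@(E[:3,3]-p)).round(4),(r.T@E[:3,:3]).round(3))
```

```text
rack [ 0.61  -0.064  0.034]
lower [0.555 0.189 0.06 ]
tapeL [0.556 0.133 0.06 ]
upper [ 0.499 -0.283  0.036]
tapeU [ 0.509 -0.347  0.036]
farU [ 0.49  -0.22   0.036]
cup [0.77  0.102 0.11 ]
glue [ 0.71  -0.247  0.15 ]
handle a [0.553 0.37  0.02 ]
handle b [0.308 0.366 0.02 ]
rack [ 0.612 -0.062  0.034]
pintop [ 0.615 -0.063  0.092]
upper [ 0.509 -0.281  0.036]
dowel [0.558 0.148 0.092]
[[-0.     0.331 -0.943]
 [ 0.001 -0.943 -0.331]
 [-1.    -0.001 -0.   ]]
[-0.1436  0.0009 -0.0704] [[-0.001  0.277 -0.961]
 [ 1.     0.    -0.001]
 [ 0.    -0.961 -0.277]]
```

Rough positions agree between the two views. Moving above the rack with the jaws along world x.

```bash
python3 -m jog '[0,-20,-36,0,100, 0,-45,-80,0,100, 0,-69,-124,0,100, 0,-93,-168,0,100, 0,-117,-212,0,100]'
python3 -m jog '[0,-24,-43,0,100, 0,-48,-86,0,100, 0,-72,-129,0,100, 0,-96,-172,0,100, 0,-120,-215,0,100]'
python3 -m jog '[5,-24,-41,-8,100, 10,-40,-70,-16,100, 15,-55,-100,-24,100, 20,-68,-120,-32,100, 30,-75,-129,-40,100]'
python3 -m jog '[0,0,0,-8,100, 0,0,0,-16,100, 0,0,0,-24,100, 0,0,0,-30.7,100, 0,0,0,-30.7,100]'
python3 - <<'E'
from h import *
snap("wrist","w1"); o=status.get_obs(); print(o["eef_pos"],o["q"],optics.get_calibration("wrist")["extrinsics"].round(3))
E
```

```text
time_s: 0.65
eef_pos: [0.352, -0.3609, 0.2312]
eef_rot: [0.119, 0.697, 0.119, -0.697]
wrist_force: [1.3, -0.1, 0.5]
opening: 0.994
time_s: 1.15
eef_pos: [0.5152, -0.1762, 0.2312]
eef_rot: [-0.119, -0.697, -0.119, 0.697]
wrist_force: [1.0, -1.0, 0.2]
opening: 0.998
time_s: 1.65
eef_pos: [0.6125, -0.0626, 0.2013]
eef_rot: [0.353, 0.613, 0.352, -0.613]
wrist_force: [0.3, 0.1, 0.3]
opening: 1.002
time_s: 2.15
eef_pos: [0.6109, -0.0645, 0.2009]
eef_rot: [0.5, 0.499, 0.501, -0.5]
wrist_force: [1.7, -0.0, -0.3]
opening: 0.999
[ 0.61092398 -0.06450774  0.20093808] [-2.98142323e-01  2.94088857e-01  1.53261699e+00 -1.95801129e-05
  1.31551792e+00 -2.96585927e-01] [[ 1.     0.001  0.002  0.612]
 [-0.002  0.961  0.276  0.005]
 [-0.001 -0.276  0.961  0.345]
 [ 0.     0.     0.     1.   ]]
```

View pics/w1.png

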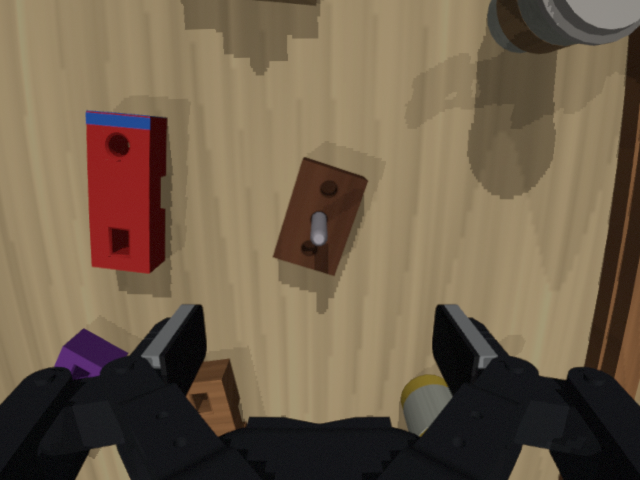

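The wrist view shows the rack holes at (329,188) and (309,247), so the middle hole is near (319,217). The pin leans in the view to its top at about (318,238). I'll compute with a colour mask for the pin.

Run:
```python
from h import *
c=optics.get_calibration("wrist"); im=cv2.imread("pics/w1.png")
for u,v,z in [(329,188,.034),(309,247,.034),(319,217.5,.034)]: print(onz(c,u,v,z).round(4))
roi=im[190:270,290:350].astype(int); m=((roi[:,:,0]-roi[:,:,2]>0)&(roi.max(2)>90)).astype(np.uint8)
n,l,st,ct=cv2.connectedComponentsWithStats(m); k=1+st[1:,4].argmax(); x,y,w,h,a=st[k]; print(x+290,y+190,w,h,a)
for r in range(y,y+h,3):
    xs=np.where(l[r]==k)[0]; print(r+190,xs.min()+290,xs.max()+290)
P=onz(c,319,217.5,.034); 
for z in (.034,.088,.092): print(z,proj(c,[P[0],P[1],z]),proj(c,[P[0],P[1]-.004,z]))
```

```text
[ 0.6195 -0.0396  0.034 ]
[ 0.603 -0.089  0.034]
[ 0.6114 -0.0638  0.034 ]
312 213 13 32 172
213 319 319
216 314 323
219 315 323
222 315 322
225 313 323
228 314 323
231 313 323
234 312 324
237 313 323
240 314 323
243 316 320
0.034 [319.  217.5] [319.00880482 222.26767151]
0.088 [318.93127731 234.5520653 ] [318.94206962 240.18123721]
0.092 [318.92510014 236.0847872 ] [318.93607586 241.78995343]
```

The pin is at about (0.611,-0.0645), directly under the TCP. Descend, grip, lift, and move part-way to the jig.

```bash
python3 -m jog '[20,0,0,0,100, 50,0,0,0,100, 80,0,0,0,100, 105,0,0,0,100, 120,0,0,0,100]'
python3 -m jog '[8,0,0,0,100, 14,0,0,0,100, 18,0,0,0,100, 18,0,0,0,60, 18,0,0,0,0]'
python3 -m jog '[0,0,0,0,0, 0,0,0,0,0, 0,0,0,0,0, 0,0,0,0,0, 0,0,0,0,0]'
python3 -m jog '[0,0,0,0,0, 0,0,0,0,0, 0,0,0,0,0, -5,0,0,0,0, -15,0,0,0,0]'
```

```text
time_s: 2.7
eef_pos: [0.6097, -0.0642, 0.0788]
eef_rot: [-0.498, -0.5, -0.501, 0.501]
wrist_force: [-0.1, -0.7, 0.3]
opening: 1.003
time_s: 3.2
eef_pos: [0.6117, -0.0647, 0.0642]
eef_rot: [0.501, 0.5, 0.5, -0.5]
wrist_force: [-1.1, 0.3, -1.0]
opening: 0.688
time_s: 3.7
eef_pos: [0.6113, -0.0647, 0.0637]
eef_rot: [0.5, 0.5, 0.5, -0.5]
wrist_force: [-0.5, 0.3, 4.6]
opening: 0.117
time_s: 4.2
eef_pos: [0.6102, -0.0643, 0.0774]
eef_rot: [0.5, 0.499, 0.501, -0.5]
wrist_force: [0.8, 0.8, 0.6]
opening: 0.115
```

```bash
python3 -m jog '[-20,0,0,0,0, -50,0,0,0,0, -85,0,0,0,0, -110,0,0,0,0, -125,0,0,0,0]'
python3 -m jog '[0,-10,-35,0,0, 0,-21,-80,0,0, 0,-32,-125,0,0, 0,-43,-170,0,0, 0,-51,-205,0,0]'
python3 -m jog '[0,-3,-10,0,0, 0,-3,-10,0,0, 0,-3,-10,0,0, 0,-3,-10,0,0, 0,-3,-10,0,0]'
python3 - <<'E'
from h import *
c,im=snap("wrist","w2"); o=status.get_obs(); print(o["eef_pos"],o["opening"]); np.save("c2.npy",c)
E
```

```text
time_s: 4.7
eef_pos: [0.6122, -0.0649, 0.2065]
eef_rot: [0.501, 0.5, 0.499, -0.499]
wrist_force: [-0.1, -0.2, 0.2]
opening: 0.114
time_s: 5.2
eef_pos: [0.5584, 0.1427, 0.2029]
eef_rot: [0.5, 0.499, 0.501, -0.5]
wrist_force: [0.6, -0.4, -0.2]
opening: 0.112
time_s: 5.7
eef_pos: [0.5574, 0.1489, 0.2032]
eef_rot: [-0.5, -0.5, -0.5, 0.5]
wrist_force: [-0.2, -0.3, -1.0]
opening: 0.112
[0.55730532 0.14907347 0.20320158] 0.11628815892082446
```

View pics/w2.png

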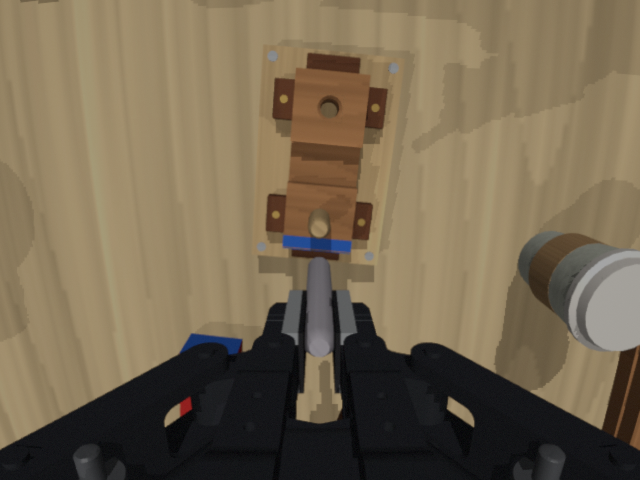

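The pin is held upright, with its lower end at about (319,262). The lower half lies in the jig with its pin hole at (329,107), the dowel at about (319,225) and the tape edge at (316,243). Measuring these next.

Run:
```python
from h import *
c=np.load("c2.npy",allow_pickle=True).item(); im=cv2.imread("pics/w2.png").astype(int)
# hole: dark blob
g=im.sum(2)
roi=g[85:130,300:358]; 
hs=cv2.cvtColor(im.astype(np.uint8),cv2.COLOR_BGR2HSV)
for r in range(92,124,2): print(r,g[r,312:348:2])
# block mask corners: bolts of board
for u,v in [(272,56),(393,69),(262,247),(369,256)]: print("bolt",onz(c,u,v,.024).round(4))
H=onz(c,329,107,.06); print("hole",H)
for u in (283,351): print("tape edge",onz(c,u,{283:248,351:251}[u],.06).round(4))
print("far corners",[onz(c,*p,.06).round(4) for p in [(297,69),(369,74)]])
print("dowel top",onz(c,319,229,.092))
p=status.get_obs()["eef_pos"]
for z in (.148,.232): print(z,proj(c,[p[0],p[1],z]))
```

```text
92 [276 276 272 278 273 270 275 268 267 268 271 270 268 265 267 265 267 267]
94 [280 280 281 275 280 278 277 273 267 266 268 274 270 277 273 270 275 274]
96 [278 279 276 280 282 278 252 203 183 184 193 230 277 281 284 279 277 280]
98 [288 287 285 278 273 211 175 168 148 151 168 182 194 267 285 283 287 285]
100 [293 292 290 288 218 181 123 101 103 102 115 135 179 208 273 283 283 283]
102 [297 295 293 267 199 136 108 148 162 149 107 105 127 205 232 287 288 289]
104 [293 295 292 237 170 164 225 245 249 245 241 147 110 169 232 291 291 296]
106 [296 294 286 227 176 227 232 246 248 249 250 242 128 131 240 275 296 296]
108 [297 302 295 236 218 238 242 245 248 244 250 249 189 122 242 273 298 298]
110 [298 303 296 255 247 242 235 246 247 250 251 245 225 144 260 290 300 297]
112 [304 301 298 268 247 239 239 246 246 245 249 245 215 230 272 288 299 300]
114 [303 302 301 294 262 248 237 245 241 246 246 235 191 266 285 292 286 284]
116 [291 291 291 294 278 263 254 251 243 250 251 249 260 270 288 278 280 274]
118 [279 280 279 283 281 273 259 265 267 266 273 279 272 272 276 275 276 277]
120 [276 271 275 275 274 269 268 273 273 276 277 280 281 282 281 277 280 283]
122 [276 272 276 273 273 272 271 271 271 269 276 272 266 273 274 278 283 284]
bolt [0.5217 0.2752 0.024 ]
bolt [0.6159 0.2657 0.024 ]
bolt [0.5083 0.1207 0.024 ]
bolt [0.6016 0.1124 0.024 ]
hole [0.56510248 0.23463727 0.06      ]
tape edge [0.5301 0.1308 0.06  ]
tape edge [0.5827 0.1283 0.06  ]
far corners [array([0.5429, 0.2602, 0.06  ]), array([0.5928, 0.2569, 0.06  ])]
dowel top [0.55795488 0.15392843 0.092     ]
0.148 [317.77442116 263.03643694]
0.232 [316.93092286 345.32885147]
```

Block centre is about (0.562,0.194) with yaw -5.1°, the hole is at (0.565,0.235) and the dowel at (0.558,0.154). The bolts and corners agree. Moving over the hole and lowering gently.

```bash
python3 -m jog '[0,2,-25,0,0, 0,5,-55,0,0, 0,8,-78,0,0, 0,8,-86,0,0, 0,8,-86,0,0]'
python3 -m jog '[15,0,0,0,0, 35,0,0,0,0, 55,0,0,0,0, 70,0,0,0,0, 78,0,0,0,0]'
python3 -m jog '[3,0,0,0,0, 6,0,0,0,0, 9,0,0,0,0, 12,0,0,0,0, 15,0,0,0,0]'
python3 -m jog '[3,0,0,0,0, 6,0,0,0,0, 9,0,0,0,0, 12,0,0,0,0, 14,0,0,0,0]'
```

```text
time_s: 6.25
eef_pos: [0.5648, 0.2366, 0.203]
eef_rot: [0.5, 0.499, 0.501, -0.5]
wrist_force: [-0.9, -0.2, -0.2]
opening: 0.122
time_s: 6.75
eef_pos: [0.5637, 0.2351, 0.1228]
eef_rot: [-0.499, -0.499, -0.501, 0.501]
wrist_force: [-0.4, -0.1, 0.1]
opening: 0.114
time_s: 7.25
eef_pos: [0.5652, 0.2363, 0.1108]
eef_rot: [0.501, 0.5, 0.5, -0.499]
wrist_force: [-0.1, -1.6, 0.9]
opening: 0.117
time_s: 7.75
eef_pos: [0.5648, 0.2363, 0.0959]
eef_rot: [0.5, 0.5, 0.5, -0.5]
wrist_force: [0.1, -1.5, 0.2]
opening: 0.115
```

The pin has entered the hole with little force. Continuing down.

```bash
python3 -m jog '[3,0,0,0,0, 6,0,0,0,0, 9,0,0,0,0, 12,0,0,0,0, 15,0,0,0,0]'
python3 -m jog '[3,0,0,0,0, 6,0,0,0,0, 9,0,0,0,0, 12,0,0,0,0, 14,0,0,0,0]'
```

```text
time_s: 8.25
eef_pos: [0.5648, 0.2364, 0.081]
eef_rot: [0.5, 0.5, 0.5, -0.5]
wrist_force: [0.2, -1.4, 0.1]
opening: 0.116
time_s: 8.75
eef_pos: [0.5647, 0.2363, 0.0669]
eef_rot: [0.5, 0.5, 0.5, -0.5]
wrist_force: [1.1, -2.1, 0.5]
opening: 0.113
```

Release slowly, raise clear, and look.

```bash
python3 -m jog '[0,0,0,0,20, 0,0,0,0,30, 0,0,0,0,40, 0,0,0,0,50, 0,0,0,0,60]'
python3 -m jog '[0,0,0,0,60, -10,0,0,0,60, -30,0,0,0,60, -60,0,0,0,60, -90,0,0,0,60]'
python3 -m jog '[-20,0,15,0,100, -30,0,45,0,100, -40,0,70,0,100, -40,0,80,0,100, -40,0,80,0,100]'
python3 - <<'E'
from h import *
c,im=snap("wrist","w3"); o=status.get_obs(); print(o["eef_pos"],o["opening"]); np.save("c3.npy",c)
E
```

```text
time_s: 9.25
eef_pos: [0.5648, 0.2365, 0.0674]
eef_rot: [0.5, 0.5, 0.5, -0.5]
wrist_force: [0.5, -0.0, 0.4]
opening: 0.602
time_s: 9.75
eef_pos: [0.5646, 0.2363, 0.1586]
eef_rot: [0.5, 0.5, 0.5, -0.5]
wrist_force: [1.0, 0.2, -0.1]
opening: 0.601
time_s: 10.25
eef_pos: [0.5652, 0.1554, 0.1978]
eef_rot: [0.5, 0.501, 0.5, -0.5]
wrist_force: [0.2, 0.3, 0.6]
opening: 0.997
[0.56480916 0.15633344 0.19723551] 0.9995247396543634
```

View pics/w3.png

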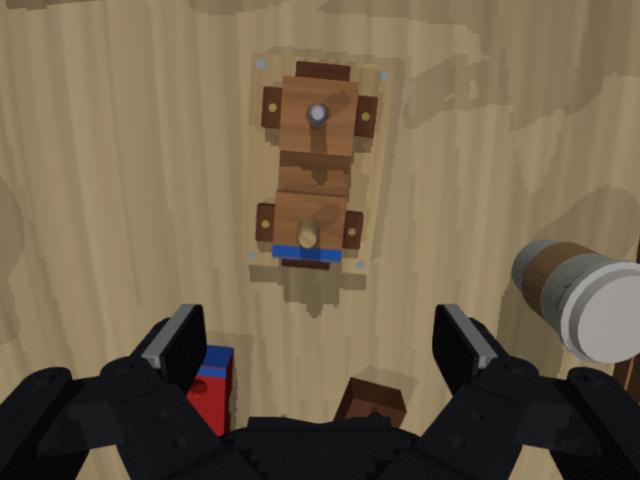

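The pin stands in the hole, with its top at about (318,114), and the lower half is still in place. I'll check the pin's position in this picture, then tap it with the shut fingers to confirm it is home.

```bash
python3 - <<'E'
from h import *
c=np.load("c3.npy",allow_pickle=True).item()
print(onz(c,317.5,113.5,.092), "dowel",onz(c,308,237,.092),"far",onz(c,283,77,.06),onz(c,357,82,.06),"tape",onz(c,273,258,.06),onz(c,340,261,.06))
E
python3 -m jog '[10,0,-20,0,40, 20,0,-50,0,0, 30,0,-75,0,0, 40,0,-80,0,0, 60,0,-80,0,0]'
python3 -m jog '[10,0,0,0,0, 20,0,0,0,0, 30,0,0,0,0, 36,0,0,0,0, 38,0,0,0,0]'
python3 -m jog '[1,0,0,0,0, 2,0,0,0,0, 3,0,0,0,0, 4,0,0,0,0, 5,0,0,0,0]'
```

```text
[0.5650754 0.2351951 0.092    ] dowel [0.55856549 0.15635161 0.092     ] far [0.541503   0.26080183 0.06      ] [0.5920357  0.25747498 0.06      ] tape [0.53072604 0.13099221 0.06      ] [0.58194606 0.12850554 0.06      ]
time_s: 10.8
eef_pos: [0.565, 0.2386, 0.1373]
eef_rot: [0.501, 0.5, 0.501, -0.498]
wrist_force: [0.3, 0.5, 0.0]
opening: 0.142
time_s: 11.3
eef_pos: [0.5646, 0.236, 0.0986]
eef_rot: [0.5, 0.5, 0.5, -0.5]
wrist_force: [-0.6, 0.6, 0.2]
opening: 0.0
time_s: 11.8
eef_pos: [0.565, 0.2364, 0.0945]
eef_rot: [0.5, 0.5, 0.5, -0.5]
wrist_force: [-0.3, -0.8, -0.4]
opening: 0.001
```

```bash
python3 -m jog '[0.5,0,0,0,0, 1,0,0,0,0, 1.5,0,0,0,0, 2,0,0,0,0, 2,0,0,0,0]'
python3 -m jog '[0.5,0,0,0,0, 1,0,0,0,0, 1,0,0,0,0, 1,0,0,0,0, 1,0,0,0,0]'
```

```text
time_s: 12.3
eef_pos: [0.5648, 0.2363, 0.0922]
eef_rot: [0.5, 0.5, 0.5, -0.5]
wrist_force: [-0.5, -0.9, -0.2]
opening: -0.001
time_s: 12.8
eef_pos: [0.5653, 0.2365, 0.0919]
eef_rot: [0.5, 0.5, 0.5, -0.499]
wrist_force: [-0.6, 0.1, 5.9]
opening: -0.001
```

Contact came at z = 0.092 with 6 N, so the pin is fully home. Now on to the upper half.

```bash
python3 -m jog '[-15,0,0,0,0, -45,0,0,0,50, -80,0,10,0,100, -105,-2,30,0,100, -110,-5,65,0,100]'
python3 -m jog '[0,-5,45,0,100, 0,-10,90,0,100, 0,-15,135,0,100, 0,-22,180,0,100, 0,-28,225,0,100]'
python3 -m jog '[0,-5,45,0,100, 0,-10,90,0,100, 0,-16,135,0,100, 0,-23,175,0,100, 0,-28,205,0,100]'
python3 -m jog '[0,0,20,-4,100, 0,0,20,-8.5,100, 0,0,20,-8.5,100, 0,0,20,-8.5,100, 0,0,20,-8.5,100]'
python3 - <<'E'
from h import *
c,im=snap("wrist","w4"); o=status.get_obs(); print(o["eef_pos"],o["opening"]); np.save("c4.npy",c)
E
```

```text
time_s: 13.3
eef_pos: [0.5616, 0.1724, 0.206]
eef_rot: [0.502, 0.501, 0.5, -0.497]
wrist_force: [0.1, -0.7, -0.4]
opening: 0.68
time_s: 13.8
eef_pos: [0.5313, -0.0552, 0.2019]
eef_rot: [0.5, 0.5, 0.5, -0.5]
wrist_force: [-0.1, -0.8, -0.2]
opening: 1.003
time_s: 14.3
eef_pos: [0.5033, -0.2611, 0.2018]
eef_rot: [-0.5, -0.5, -0.5, 0.5]
wrist_force: [-0.4, -0.1, -0.6]
opening: 0.999
time_s: 14.8
eef_pos: [0.5044, -0.278, 0.2014]
eef_rot: [0.536, 0.462, 0.536, -0.461]
wrist_force: [0.6, 0.3, 0.1]
opening: 1.002
[ 0.50438343 -0.27807276  0.20141206] 1.0038895065431443
```

View pics/w4.png

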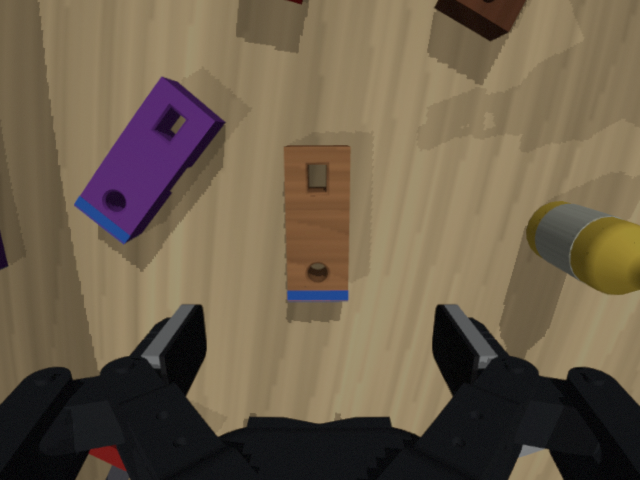

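The upper half is upright at corners of about (285,146), (350,146), (288,300) and (348,300), tape at the bottom (-y), round hole at (317,271) and slot at (317,177). Refining the edges.

Run:
```python
from h import *
c=np.load("c4.npy",allow_pickle=True).item(); im=cv2.imread("pics/w4.png")
hs=cv2.cvtColor(im,cv2.COLOR_BGR2HSV)[130:315,265:375].astype(int)
print(hs[80,5:30:3].tolist(),hs[80,30:100:10].tolist())
g=cv2.GaussianBlur(im,(3,3),0)[:,:,0].astype(float)
def pts(rows,lo,hi): 
    out=[]
    for r in rows:
        d=np.abs(np.diff(g[r,lo:hi])); out.append((lo+d.argmax()+.5,r))
    return out
L=pts(range(155,285,10),278,296); Rr=pts(range(155,285,10),340,358)
print([x for x,_ in L],[x for x,_ in Rr])
f=lambda P: np.polyfit([onz(c,*p,.036)[1] for p in P],[onz(c,*p,.036)[0] for p in P],1)
a,b=f(L),f(Rr); print("yaw deg L,R",-np.degrees(np.arctan([a[0],b[0]])))
for v in (146,300.5): print(onz(c,317.5,v,.036).round(4))
cy=-.28; print("x at",cy,np.polyval(a,cy),np.polyval(b,cy))
for u,v in [(285,146),(350,146),(288,300.5),(348,300.5)]: print(onz(c,u,v,.036).round(4))
print("hole",onz(c,317,271.5,.036),"slot",onz(c,317.5,176.5,.036))
```

```text
[[19, 86, 143], [19, 87, 141], [19, 86, 139], [19, 88, 136], [19, 87, 137], [15, 125, 112], [14, 144, 117], [14, 143, 118], [14, 142, 117]] [[14, 139, 117], [14, 143, 118], [14, 143, 118], [13, 140, 122], [14, 143, 121], [14, 144, 117], [19, 84, 140]]
[np.float64(283.5), np.float64(283.5), np.float64(283.5), np.float64(283.5), np.float64(282.5), np.float64(283.5), np.float64(284.5), np.float64(282.5), np.float64(284.5), np.float64(285.5), np.float64(284.5), np.float64(285.5), np.float64(286.5)] [np.float64(349.5), np.float64(349.5), np.float64(349.5), np.float64(349.5), np.float64(349.5), np.float64(349.5), np.float64(348.5), np.float64(348.5), np.float64(348.5), np.float64(348.5), np.float64(348.5), np.float64(348.5), np.float64(347.5)]
yaw deg L,R [8.43019827 8.83185683]
[ 0.4951 -0.221   0.036 ]
[ 0.5142 -0.35    0.036 ]
x at -0.28 0.4763776301739281 0.5296968009612042
[ 0.4701 -0.2246  0.036 ]
[ 0.52   -0.2172  0.036 ]
[ 0.4889 -0.3538  0.036 ]
[ 0.5404 -0.3461  0.036 ]
hole [ 0.50986412 -0.32352065  0.036     ] slot [ 0.49854427 -0.24436036  0.036     ]
```

```bash
python3 -m jog '[20,-1,3,0,100, 55,-1,7,0,100, 100,-1,7,0,100, 140,-1,7,0,100, 165,-1,7,0,100]'
python3 -m jog '[12,0,0,0,100, 22,0,0,0,100, 30,0,0,0,100, 32,0,0,0,100, 32,0,0,0,90]'
python3 -m jog '[0,0,0,0,75, 0,0,0,0,60, 0,0,0,0,50, 0,0,0,0,40, 0,0,0,0,40]'
python3 -m jog '[0,0,0,0,40, 0,0,0,0,40, 0,0,0,0,0, 0,0,0,0,0, 0,0,0,0,0]'
```

```text
time_s: 15.35
eef_pos: [0.503, -0.2839, 0.0331]
eef_rot: [0.534, 0.461, 0.537, -0.461]
wrist_force: [-0.3, -0.1, 0.8]
opening: 1.0
time_s: 15.85
eef_pos: [0.5049, -0.2861, 0.005]
eef_rot: [0.536, 0.461, 0.535, -0.461]
wrist_force: [0.3, -0.3, 0.3]
opening: 0.898
time_s: 16.35
eef_pos: [0.505, -0.2864, 0.0054]
eef_rot: [0.537, 0.461, 0.535, -0.461]
wrist_force: [-1.1, 0.4, 5.7]
opening: 0.601
time_s: 16.85
eef_pos: [0.505, -0.2864, 0.0054]
eef_rot: [0.537, 0.461, 0.535, -0.461]
wrist_force: [-0.9, 1.2, 6.1]
opening: 0.602
```

Gripped (opening 0.60 ≈ 52 mm). Lift, carry to short of the jig, and turn to the jig's yaw.

```bash
python3 -m jog '[-5,0,0,0,0, -20,0,0,0,0, -60,0,0,0,0, -105,0,0,0,0, -150,0,0,0,0]'
python3 -m jog '[-25,6,-20,0,0, -40,18,-58,0,0, -45,30,-98,0,0, -45,42,-138,0,0, -45,54,-178,0,0]'
python3 -m jog '[0,12,-40,0,0, 0,24,-80,0,0, 0,36,-120,0,0, 0,48,-155,0,0, 0,58,-186,0,0]'
python3 -m jog '[0,0,0,5,0, 0,0,0,10,0, 0,0,0,13.4,0, 0,0,0,13.4,0, 0,0,0,13.4,0]'
python3 - <<'E'
from h import *
c,im=snap("wrist","w5"); o=status.get_obs(); print(o["eef_pos"],o["opening"],o["wrist_force"]); np.save("c5.npy",c)
E
```

```text
time_s: 17.35
eef_pos: [0.5038, -0.2853, 0.1563]
eef_rot: [0.536, 0.461, 0.536, -0.461]
wrist_force: [0.9, -0.5, -1.7]
opening: 0.598
time_s: 17.85
eef_pos: [0.5312, -0.1002, 0.2006]
eef_rot: [0.536, 0.462, 0.535, -0.461]
wrist_force: [1.1, 1.3, -2.4]
opening: 0.596
time_s: 18.35
eef_pos: [0.5607, 0.0929, 0.2002]
eef_rot: [0.536, 0.461, 0.536, -0.461]
wrist_force: [0.0, -0.5, -2.1]
opening: 0.595
time_s: 18.85
eef_pos: [0.5608, 0.0909, 0.1998]
eef_rot: [0.479, 0.52, 0.479, -0.52]
wrist_force: [-0.4, 0.3, -1.3]
opening: 0.599
[0.56084305 0.0907774  0.1996653 ] 0.600273659964038 [-0.3385365   1.21593244 -0.54043129]
```

View pics/w5.png

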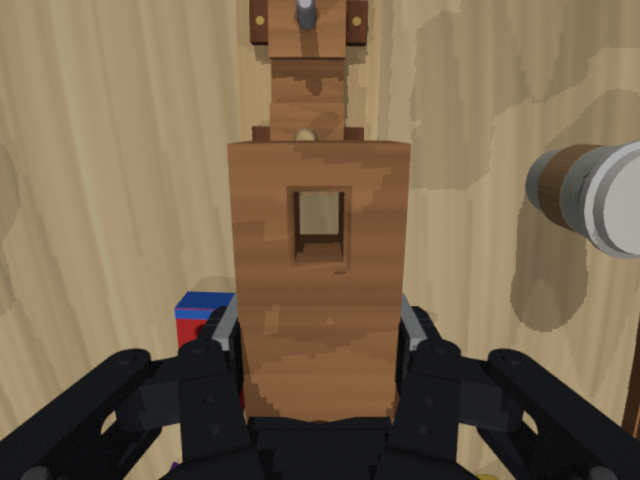

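The held block shows the +y edge at row ~146 and its slot outline at cols 288–351, rows 187–270. The pin top is visible at (306,5) and the dowel top at about (305,135). Next I get the slot's position relative to the TCP and the pose of the lower half.

Run:
```python
from h import *
c=np.load("c5.npy",allow_pickle=True).item()
p=np.array([.5608,.0908,.1997]); E=np.array(c["extrinsics"]); th=np.arctan2(E[1,0],E[0,0]); print("yaw",np.degrees(th))
ex=np.array([np.cos(th),np.sin(th)]); ey=np.array([-np.sin(th),np.cos(th)])
def rel(u,v,z): d=(onz(c,u,v,z)-p)[:2]; return (d@ex*1e3).round(2),(d@ey*1e3).round(2)
T=p[2]-.0054+.036
for z in (T-.003,T): print(z,"slot",rel(319.5,228.5,z),"corners",rel(229,146,z),rel(409,146,z),"sides@300",rel(237,300,z),rel(405,300,z))
im=cv2.imread("pics/w5.png"); g=cv2.cvtColor(im,cv2.COLOR_BGR2GRAY).astype(int)
print("col260",g[130:160,260].tolist()); print("col380",g[130:160,380].tolist()); print("slot col",g[180:195,320].tolist(),g[262:278,320].tolist()); print("slot row",g[225,282:300].tolist(),g[225,338:356].tolist())
print("pin",onz(c,306,5,.092),"dowel",onz(c,305,134,.092))
```

```text
yaw -4.768829912423796
0.2273 slot (np.float64(0.85), np.float64(40.29)) corners (np.float64(-25.69), np.float64(65.25)) (np.float64(27.08), np.float64(65.25)) sides@300 (np.float64(-26.12), np.float64(16.22)) (np.float64(28.83), np.float64(16.21))
0.2303 slot (np.float64(0.85), np.float64(41.04)) corners (np.float64(-25.01), np.float64(65.35)) (np.float64(26.4), np.float64(65.35)) sides@300 (np.float64(-25.43), np.float64(17.59)) (np.float64(28.11), np.float64(17.59))
col260 [61, 63, 65, 64, 65, 62, 63, 65, 64, 65, 68, 69, 73, 89, 99, 101, 102, 103, 103, 103, 103, 102, 102, 101, 100, 101, 102, 101, 100, 100]
col380 [138, 138, 139, 138, 139, 137, 138, 138, 137, 135, 109, 79, 73, 85, 96, 98, 97, 96, 96, 95, 95, 93, 92, 90, 87, 87, 86, 87, 88, 88]
slot col [104, 104, 104, 104, 103, 96, 83, 78, 77, 77, 81, 93, 105, 108, 110] [86, 94, 100, 102, 102, 100, 97, 97, 96, 97, 98, 99, 96, 96, 98, 96]
slot row [102, 102, 103, 101, 99, 91, 82, 81, 77, 74, 72, 69, 55, 38, 36, 34, 35, 55] [77, 37, 31, 35, 35, 48, 70, 79, 76, 75, 73, 71, 75, 84, 88, 91, 91, 90]
pin [0.56569499 0.23336205 0.092     ] dowel [0.55835329 0.15875401 0.092     ]
```

The block sits +1.3 mm along y in the jaws and is centred in x. The target TCP is about (0.561,0.193), then slowly down; contact with the pin tops is expected near TCP z 0.097 and the seat near 0.065.

```bash
python3 -m jog '[0,-2,-25,0,0, 0,-5,-60,0,0, 0,-7,-90,0,0, 0,-8.5,-102,0,0, 0,-8.5,-102,0,0]'
python3 -m jog '[10,0,0,0,0, 35,0,0,0,0, 60,0,0,0,0, 80,0,0,0,0, 92,0,0,0,0]'
python3 -m jog '[0,0,0,0,0, 0,0,0,0,0, 0,0,0,0,0, 0,0,0,0,0, 0,0,0,0,0]'
python3 - <<'E'
from h import *
c,im=snap("scene","s2"); cv2.imwrite("pics/s2c.png",cv2.resize(im[200:330,320:480,::-1],None,fx=4,fy=4,interpolation=cv2.INTER_CUBIC)); print(status.get_obs()["eef_pos"])
E
```

```text
time_s: 19.4
eef_pos: [0.5608, 0.1944, 0.1993]
eef_rot: [-0.479, -0.52, -0.479, 0.52]
wrist_force: [0.4, -1.2, -1.6]
opening: 0.6
time_s: 19.9
eef_pos: [0.5598, 0.1914, 0.1046]
eef_rot: [-0.477, -0.52, -0.479, 0.522]
wrist_force: [-0.1, 0.4, -2.4]
opening: 0.599
time_s: 20.4
eef_pos: [0.5617, 0.1933, 0.1082]
eef_rot: [0.479, 0.521, 0.478, -0.52]
wrist_force: [-0.7, 0.0, -3.2]
opening: 0.602
[0.56155242 0.19330989 0.10802518]
```

View pics/s2c.png

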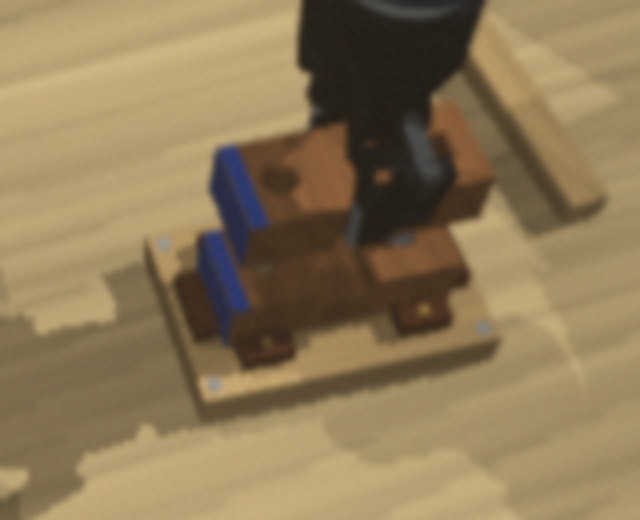

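The upper half hovers parallel above the lower half, tape over tape. Lowering in small steps.

```bash
python3 -m jog '[2,0,0,0,0, 4,0,0,0,0, 6,0,0,0,0, 8,0,0,0,0, 10,0,0,0,0]'
python3 -m jog '[1,0,0,0,0, 2,0,0,0,0, 3,0,0,0,0, 4,0,0,0,0, 5,0,0,0,0]'
python3 -m jog '[1,0,0,0,0, 2,0,0,0,0, 2,0,0,0,0, 2,0,0,0,0, 2,0,0,0,0]'
```

```text
time_s: 20.95
eef_pos: [0.561, 0.1932, 0.097]
eef_rot: [-0.478, -0.521, -0.478, 0.521]
wrist_force: [-0.2, 0.2, -2.6]
opening: 0.596
time_s: 21.45
eef_pos: [0.5611, 0.1933, 0.0923]
eef_rot: [0.478, 0.521, 0.478, -0.521]
wrist_force: [-0.4, 0.2, -1.2]
opening: 0.598
time_s: 21.95
eef_pos: [0.561, 0.1933, 0.0902]
eef_rot: [-0.478, -0.521, -0.478, 0.521]
wrist_force: [-0.1, 0.8, -2.9]
opening: 0.6
```

No contact force at 0.090, so the dowel and pin are in the holes. Continuing to just above the seat.

```bash
python3 -m jog '[2,0,0,0,0, 4,0,0,0,0, 6,0,0,0,0, 8,0,0,0,0, 10,0,0,0,0]'
python3 -m jog '[2,0,0,0,0, 4,0,0,0,0, 6,0,0,0,0, 8,0,0,0,0, 10,0,0,0,0]'
python3 -m jog '[1,0,0,0,0, 2,0,0,0,0, 3,0,0,0,0, 3,0,0,0,0, 3,0,0,0,0]'
```

```text
time_s: 22.45
eef_pos: [0.5611, 0.1933, 0.0801]
eef_rot: [0.478, 0.521, 0.478, -0.521]
wrist_force: [0.1, 0.9, -1.6]
opening: 0.597
time_s: 22.95
eef_pos: [0.5611, 0.1932, 0.0701]
eef_rot: [-0.478, -0.521, -0.478, 0.521]
wrist_force: [-0.7, 1.5, -1.3]
opening: 0.599
time_s: 23.45
eef_pos: [0.5611, 0.1931, 0.0672]
eef_rot: [-0.478, -0.521, -0.478, 0.521]
wrist_force: [0.0, 1.8, -3.2]
opening: 0.598
```

```bash
python3 -m jog '[0.5,0,0,0,0, 1,0,0,0,0, 1.5,0,0,0,0, 2,0,0,0,0, 2,0,0,0,0]'
python3 -m jog '[0.3,0,0,0,0, 0.6,0,0,0,0, 1,0,0,0,0, 1,0,0,0,0, 1,0,0,0,0]'
```

```text
time_s: 23.95
eef_pos: [0.5612, 0.1932, 0.0655]
eef_rot: [0.478, 0.521, 0.478, -0.521]
wrist_force: [-1.0, 0.3, 0.1]
opening: 0.599
time_s: 24.45
eef_pos: [0.5612, 0.1931, 0.0654]
eef_rot: [-0.479, -0.521, -0.478, 0.521]
wrist_force: [-5.5, -0.8, 8.9]
opening: 0.598
```

Seated at TCP z 0.0654, as predicted. Pressing a little more.

```bash
python3 -m jog '[0.3,0,0,0,0, 0.6,0,0,0,0, 0.6,0,0,0,0, 0.6,0,0,0,0, 0.6,0,0,0,0]'
python3 -m jog '[0,0,0,0,0, 0,0,0,0,0, 0,0,0,0,0, 0,0,0,0,0, 0,0,0,0,0]'
python3 - <<'E'
from h import *
print(status.get_obs()["wrist_force"],status.get_obs()["torque"])
c,im=snap("scene","s3"); cv2.imwrite("pics/s3c.png",cv2.resize(im[200:330,320:480,::-1],None,fx=4,fy=4,interpolation=cv2.INTER_CUBIC)); print(status.get_obs()["wrist_force"])
E
```

```text
time_s: 24.95
eef_pos: [0.5612, 0.1932, 0.0654]
eef_rot: [-0.479, -0.521, -0.478, 0.521]
wrist_force: [-6.6, -1.1, 13.4]
opening: 0.597
time_s: 25.45
eef_pos: [0.5612, 0.1931, 0.0654]
eef_rot: [-0.479, -0.521, -0.478, 0.521]
wrist_force: [-7.0, -2.1, 13.0]
opening: 0.595
[-7.01342035 -2.08340873 12.99867836] [-0.23604016  1.1245512  -0.09787182]
[-7.13543511 -1.48197841 11.56922175]
```

View pics/s3c.png

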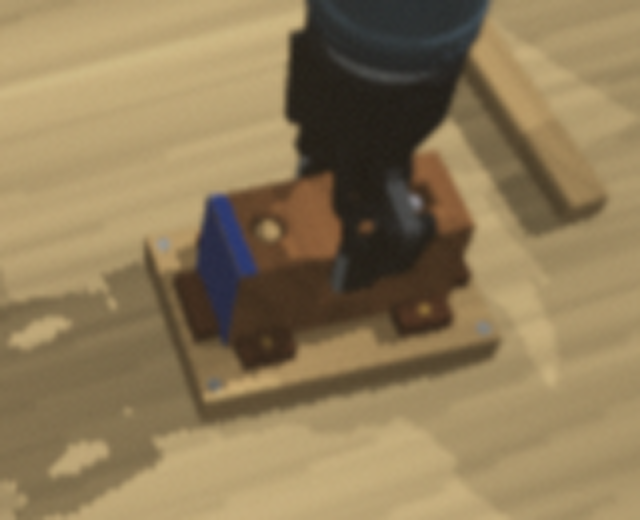

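The halves are flush, taped ends together, with the dowel (270,230) and pin (415,200) showing in their holes. The press is steady at 12–13 N. Handing in.

```bash
python3 -c "
from bench import hand_in,status
hand_in(); o=status.get_obs(); print(o['time_s'],o['wrist_force'],o['eef_pos'])"
```

```text
the job is handed in; nothing more can be done
the job is handed in; nothing more can be done
```

The pin is home in the jig and the upper half is seated on the lower half, taped ends together. I handed the job in at about 25.5 s with the gripper still pressing.

- **Pin:** I took it from the rack, put it through the lower half and released it. A tap with the shut fingers met it at z = 0.092 m with 6 N, which is the fully home height. That was before I fetched the upper half.
- **Upper half:** It went down with no sign of jamming and stopped at TCP z = 0.0654 m, the height predicted for flush. The last picture shows no gap, with the dowel and pin visible in their holes.
- **Press:** The wrist read 11.6 to 13.4 N downward and held steady.
- **Off-nominal:** There was a side force of about 7 N along x, probably the last millimetre of play being taken up, and I left it.
- **Not confirmed:** My state reading after the hand-in printed nothing beyond the hand-in message, so I have no reading from the final second.
- **Bystanders:** I did not see contact with the cup, glue bottle or handle, but I did not measure their final positions.

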